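Hold the angle gauge on its mark on a rock core

TASK

Turn the sieve shaker's red isolator handle fully to OFF so that the bench stops trembling, and only then pick up the angle gauge and set its V-shaped foot squarely astride the clamped rock core, between the two saddles. Rock it about the core until the swinging blue pointer settles on the red mark, and finish like that: still gripping the gauge, with its foot resting on the core and the pointer steady on the mark, so that a colleague can scribe the line. Leave everything else on the bench where it stands.

Things in the scene. Friction and masses are not known exactly. Their poses are not given: they have to be found in the camera images.
- isolator: yellow power isolator box of the sieve shaker, fixed to the bench, 120 (x) x 100 (y) x 80 mm high; origin at the centre of its underside. The handle's axis is vertical through the middle of its top. A white tick on the top (towards the box's +x) shows OFF, a green tick 60 degrees counterclockwise of it shows ON
- handle (a joint): angle of the red isolator handle, rad: 0 = OFF stop (bar along the box's x axis), 1.047 = ON stop, growing counterclockwise seen from above, so switching off is a clockwise turn. Firm stops at both ends; it turns against a steady friction of about 0.06 N m and stays where it is left; it starts near ON
- handle_grip (a point): point on the isolator handle's axis at gripping height, 110 mm above the bench. The handle is a red upright bar 74 mm long, 16 mm thick and 32 mm tall (from 90 to 122 mm above the bench), centred on the axis, with a white stripe on its nose end; this point's x axis runs along the bar towards the nose and turns with it
- gauge: pendulum angle gauge, loose, about 0.35 kg, stands upright at the start; origin between its feet at bench level, z up, x out of the dial face. From below: aluminium inverted-V foot (36 mm in x, 94 mm in y, sides slope 35 degrees, inner ridge along x 30 mm up), black dial 100 mm across, 16 mm thick, white face on +x, centre 98 mm up; orange handle block 24 (x) x 56 (y) x 48 mm, 144 to 192 mm up
- gauge_grip (a point): point in the gauge's orange handle block, 178 mm above the gauge's origin, axes as the gauge; pinch the block here across its 24 mm thickness (along x)
- gauge_vee (a point): point of the gauge that coincides with the core's axis when the foot sits fully astride the core: on the gauge's z axis, 6.6 mm below its origin, axes as the gauge
- pointer (a joint): angle of the gauge's free-swinging blue pointer relative to the dial, rad, about the gauge's x axis; 0 = straight down the dial. It always hangs plumb, so it reads minus the gauge's rotation about its own x axis; it swings a little and settles in about a second
- mark (a joint): angle of the red mark on the dial relative to the dial, rad, same zero and sense as the pointer; set somewhere from 0.13 to 0.34 and stays there. The pointer is on the mark when the two joint values are equal
- pointer_tip (a point): tip of the blue pointer, 38 mm from its pivot, which is at the dial's centre, on the +x face; its z axis runs up along the pointer
- mark_tip (a point): inner part of the red mark (tab 8 mm wide, 18 mm long at the dial's rim), 38 mm from the dial's centre; its z axis points from the mark to the dial's centre
- core: brown banded rock core, 60 mm in diameter and 160 mm long, lying level along its x axis, clamped in a blue and black cradle fixed to the bench; origin under its middle at bench level. The core's axis is 65 mm above the bench and its top 95 mm; two cradle saddles (14 mm wide, up to 66 mm high) stand 62 mm either side of the middle, the stretch between them is free
- core_axis (a point): middle of the core's axis, 65 mm above the bench, x along the core
- wash_bottle: bystander: white wash bottle with a spout, 68 mm wide, 200 mm high; origin at the middle of its underside
- sample_tin: bystander: small aluminium tin, 42 mm wide, 32 mm high; origin at the middle of its underside
- spatula: bystander: soil spatula with a wooden grip, 180 mm long, 22 mm wide, lying flat; origin at the middle of its underside
- red_pot: bystander: white pot with red cap, 48 mm wide, 55 mm high; origin at the middle of its underside
Mind the look-alikes: they are no part of the job. Leave any green or purple look-alike of the gauge alone.

How it is judged:
On the way, in this order (a step that is already met when the one before it is completed fails the run):
1. isolator handle turned to OFF (value of joint handle below 0.15 rad), for 0.2 s.
2. gauge lifted off the bench in the gripper (height (world z) of gauge above 0.03 m and contact force between gauge and the fingers above 1 N), for 0.2 s.
3. gauge held seated astride the core (contact force between gauge and the fingers above 1 N and contact force between gauge and core above 0.7 N and x of gauge_vee in the frame of core_axis between -0.038 and 0.038 m and y of gauge_vee in the frame of core_axis between -0.006 and 0.006 m and z of gauge_vee in the frame of core_axis between -0.006 and 0.006 m and angle between the x axis of gauge and the x axis of core, either way round below 0.2 rad), for 0.2 s.
At the end, for the whole second after the job is handed in: Handle within 0.15 rad of OFF; gauge gripped, its foot on the core (over 0.7 N), seat within 6 mm of the axis, 38 mm of the middle, 0.2 rad of square; pointer within 0.06 rad of the mark; gauge and pointer still through the last second, held; fingers off the core (all of step 3 and value of joint handle below 0.15 rad and angle between the z axis of pointer_tip and the z axis of mark_tip, either way round below 0.06 rad and velocity of joint pointer between -0.3 and 0.3 rad/s and linear speed of gauge below 0.03 m/s and contact force between core and the fingers below 0.5 N); the arm keeps its last pose, push and grip.
It fails at once if gauge moved more than 3 cm while the isolator is still on (value of joint handle above 0.6 rad and distance of gauge from where it was at the start of the episode above 0.03 m).
It fails at once if the wash bottle displaced more than 3 cm or tipped (distance of wash_bottle from where it was at the start of the episode above 0.03 m or angle between wash_bottle's own z axis and vertical above 0.5 rad).
It fails at once if the tin, spatula or pot displaced more than 3 cm or tipped (distance of any of sample_tin, spatula, red_pot from where it was at the start of the episode above 0.03 m or angle between any of sample_tin, red_pot's own z axis and vertical above 0.5 rad).
It also fails if it takes over 58 s, if anything falls off the work surface, if the arm or the gripper's body presses on something with over 40 N, if the wrist force passes 120 N, or if a joint passes its speed limit or range.

ROBOT

A 6-joint arm with a two-finger parallel gripper is mounted at the origin on the work surface. World frame = base frame: x ahead of the robot, y to its left, z up, the work surface at z = 0. Lengths are in m, angles in rad, forces in N, time in s.
With the tool pointing down it reaches from about 0.325 to 0.75 m from the base axis. Payload 7.6 kg.
Tool frame: the origin (TCP) lies midway between the tips of the shut fingers; the grasp point (between the pads) lies 19 mm behind it; z points along the fingers, y is the line along which they close (so a half turn about z gives the same grasp; the last joint's range is limited). The gripper opens to 85 mm and grips with 20 to 120 N. Pads are 22 mm wide; open, the fingers measure 114 mm over their backs; the gripper's body (76 mm by 85 mm) begins 54 mm behind the grasp point. The pads swing forward as they close: fully open they stand 13 mm farther back than shut.
Start: joints at [1.072, 0.052, 1.401, -0, 1.689, -0.07], TCP at [0.218, 0.477, 0.205] pointing down, gripper open.
Joint ranges: [-2.9, 2.9], [-0.91, 2.17], [0.12, 2.37], [-1.06, 4.2], [0.26, 2.73], [-2.93, 2.93]. Speed limits (rad/s): [2.57, 2.57, 3.01, 3.14, 3.14, 3.14].

INTERFACE

Orientations are given as a rotation vector (axis times angle).
In Python, from workcell import robot, jaws, readout, optics, hand_in gives the robot as it stands. The module is installed in compiled form; this text tells all that it offers. Calls block until the motion is done:
- robot.goto(position, orientation): joint-space move of the TCP to a pose.
- robot.move_linear(position, attitude=None, speed=0.15): straight line of the TCP; attitude=None keeps the orientation; speed is the mean speed in m/s.
- robot.move_j(angles): joint-space move.
- jaws.open_gripper() and jaws.clamp(strength=None): open the fingers fully, or close them until they stop; strength is the grip in N (None keeps the last).
- robot.pause(seconds).
- robot.ik(position, orientation): joint angles nearest the present ones, or None.
- readout.sense(): the state.
- optics.snapshot(name): name is "side" or "top"; returns a dict with "color" (400x640x3 uint8, red, green, blue), "fov_y" (degrees; the focal length in pixels is half the picture's height over the tangent of half this angle, whatever the lens; pixels are square), "cx", "cy" (the principal point, pixels), "R" (3x3) and "t" (3): a world point X has camera coordinates R X + t. Camera axes: x right, y down, z forward; pixel columns grow to the right and rows downward; lengths in m; the calibration is good to about 2 mm. A picture is of the moment at which its call begins. There is no depth.
A pose or a line that the arm cannot do raises robot.PlanningError and nothing moves.
- hand_in(): hands the job in; it is judged then, once.
The state is a dict: "time_s": time; "joint_positions": joint angles; "dq": joint speeds; "joint_torque": joint torques, N m; "eef_pos": TCP position; "orientation": TCP orientation; "force": force on the tool from outside, world axes, zero at the start; "torque": the same for the moment, N m; "width": finger opening in m; "gripper_force": force on a finger pad.
Only numpy, scipy, OpenCV 4.12 (cv2) and the standard library are available. Lean on these libraries where they do the work, as an engineer would, in place of code of your own. Each camera call takes 0.05 s, during which the arm holds its last target. There are 200 camera calls.

## Working session

There is one attempt and no reset: what is moved stays moved. The work goes in short steps, each a Python script; the robot and the scene stay as the last script left them, time stands still between calls to the robot, and variables do not carry over. Pictures are saved under pics/ and viewed, at most 10 in all, crops included, and the job is handed in when it is done.

```bash
mkdir -p pics
cat > h.py <<'E'
import numpy as np, cv2
from scipy.spatial.transform import Rotation as Rn
from workcell import robot, jaws, readout, optics, hand_in
def shot(n,f):
    s=optics.snapshot(n); np.savez('pics/'+f+'.npz',**{k:np.array(v) for k,v in s.items()})
    cv2.imwrite('pics/'+f+'.png',s['color'][:,:,::-1]); return s
def load(f): return dict(np.load('pics/'+f+'.npz'))
def ray(s,u,v):
    f=200/np.tan(np.radians(float(s['fov_y']))/2)
    d=s['R'].T@np.array([(u-s['cx'])/f,(v-s['cy'])/f,1.]); c=-s['R'].T@s['t']; return c,d/np.linalg.norm(d)
def onz(s,u,v,z):
    c,d=ray(s,u,v); return c+d*(z-c[2])/d[2]
def tri(s1,p1,s2,p2):
    A=np.zeros((3,3));b=np.zeros(3)
    for s,p in((s1,p1),(s2,p2)):
        c,d=ray(s,*p);M=np.eye(3)-np.outer(d,d);A+=M;b+=M@c
    return np.linalg.solve(A,b)
def proj(s,X):
    f=200/np.tan(np.radians(float(s['fov_y']))/2)
    c=s['R']@np.array(X)+s['t']; return np.array([f*c[0]/c[2]+s['cx'],f*c[1]/c[2]+s['cy']])
def down(yaw): # tool z down, tool y axis at angle yaw+90 
    return Rn.from_matrix(Rn.from_euler('z',yaw).as_matrix()@np.diag([1,-1,-1.])).as_rotvec()
E
python3 - <<'E'
from h import *
a=shot('top','t0');b=shot('side','s0')
for s in(a,b): print(s['fov_y'],s['cx'],s['cy'],-s['R'].T@s['t'],s['R'][2])
st=readout.sense();print(st['time_s'],st['orientation'],st['width'],st['force'])
E
```

```text
47.83994303907517 319.2225870236478 192.26364959521294 [ 0.31988748 -0.02630674  1.1268652 ] [ 0.20923623 -0.01515821 -0.97774763]
52.91908625745638 321.7857696299347 204.37280892921484 [ 0.29571293 -0.84583388  0.74460118] [ 0.23668937  0.773785   -0.58756695]
0.1 [-6.68308703e-01 -3.06927826e+00  2.12513650e-03] 0.08517524247059183 [ 0.85251574  0.52709915 -0.77397854]
```

View pics/t0.png

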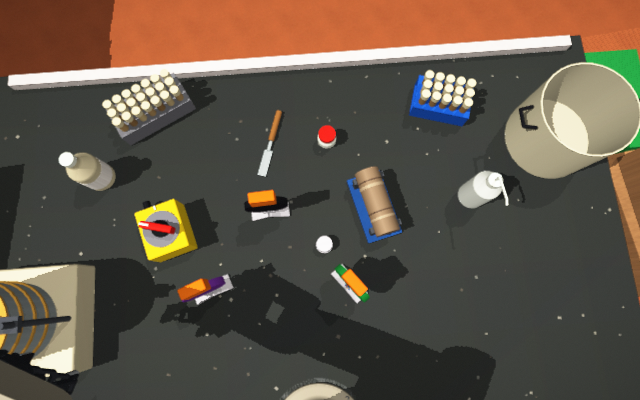

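View pics/s0.png

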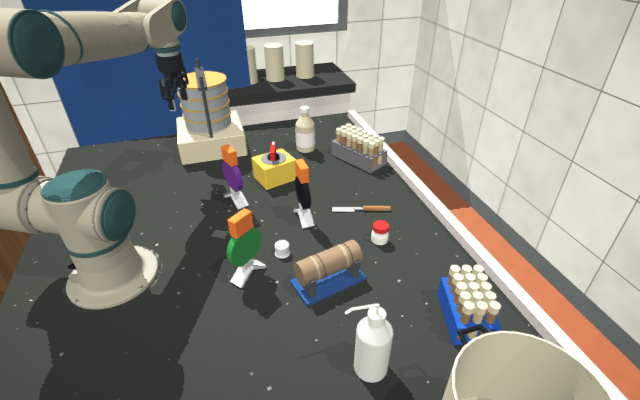

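Top view: the black gauge is at about (262,203), and its look-alikes are purple at (203,290) and green at (350,283). The other red items are the handle at (157,228) and the red pot at (327,135). By the description the gauge is the black one, and the isolator is the yellow box with the red bar. The core is at (377,202). I'll check the choice in one close crop.

Run:
```python
from h import *
a=load('t0')['color'];b=load('s0')['color']
c1=cv2.resize(a[180:270,125:305],None,fx=4.4,fy=4.4,interpolation=2)[:, :,::-1]
c2=cv2.resize(a[155:250,335:415],None,fx=2.1,fy=2.1)[:,:,::-1]
c3=cv2.resize(b[130:300,210:380],(400,400))[20:220,:,::-1]
c2=cv2.resize(a[160:245,335:415],(188,200))[:,:,::-1]
c4=cv2.resize(b[225:305,285:375],(204,200))[:,:,::-1]
cv2.imwrite('pics/c.png',np.vstack([c1,np.hstack([c3,c2,c4])[:,:792]]))
```

```text
(no output)
```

View pics/c.png

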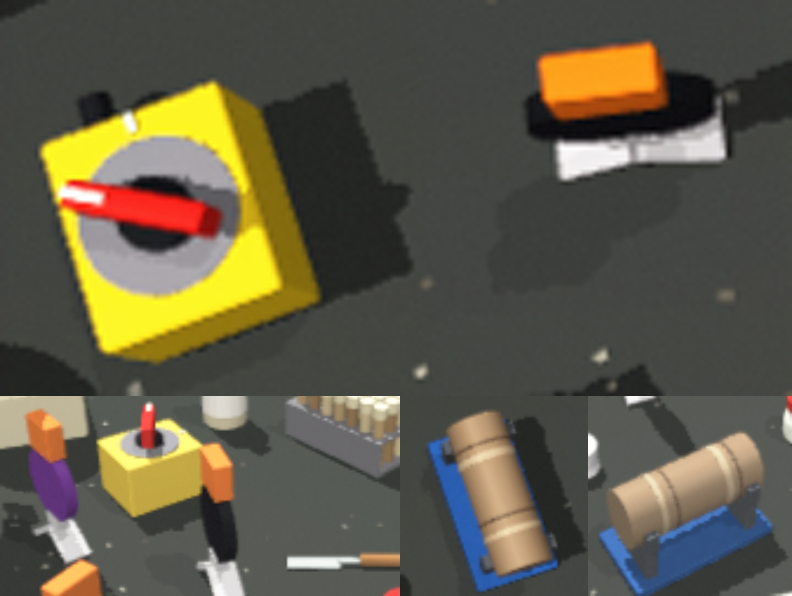

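The crop confirms the black gauge. Only its dark back is visible, so its face points away from the robot (+x). The red bar is near ON, with its nose at crop (80,195), and the white tick is at (130,122). The core lies slanted at about (377,202). Next I measure them.

```bash
cat > m.py <<'E'
from h import *
t=load('t0');s=load('s0')
P=np.array
def big(m,roi):
    z=np.zeros_like(m);x0,y0,x1,y1=roi;z[y0:y1,x0:x1]=m[y0:y1,x0:x1]
    c=max(cv2.findContours(z,cv2.RETR_EXTERNAL,cv2.CHAIN_APPROX_NONE)[0],key=cv2.contourArea);return c
hsv=lambda q:cv2.cvtColor(q['color'],cv2.COLOR_RGB2HSV)
ht,hs=hsv(t),hsv(s)
print('isolator corners')
C=[onz(t,125+u/4.4,180+v/4.4,.08) for u,v in((213,82),(42,150),(105,352),(282,290))]
print(np.round(C,4),[round(np.linalg.norm(C[i]-C[i-1]),4) for i in range(4)],np.mean(C,0))
e=(C[1]-C[2])+(C[0]-C[3]);print('box yaw',np.arctan2(e[1],e[0]))
red=cv2.inRange(ht,(0,200,120),(6,255,255))|cv2.inRange(ht,(174,200,120),(180,255,255))
# bar top face corner points (crop): nose ends and tail
N=onz(t,125+68/4.4,180+194/4.4,.122);T=onz(t,125+212/4.4,180+214/4.4,.122);print('bar',N,T,np.linalg.norm(N-T),(N+T)/2,np.arctan2(*(N-T)[1::-1]))
m=cv2.inRange(ht,(8,180,235),(22,255,255))
c=big(m,(240,180,290,215));r=cv2.minAreaRect(c);bp=cv2.boxPoints(r);B=P([onz(t,*p,.192) for p in bp]);print('orange',r,np.round(B,4),[round(np.linalg.norm(B[i]-B[i-1]),4) for i in range(4)],B.mean(0))
F=[onz(t,125+u/4.4,180+v/4.4,0) for u,v in((560,180),(727,158))];print('foot near',np.round(F,4),np.linalg.norm(F[0]-F[1]),'yaw',np.arctan2(*(F[0]-F[1])[1::-1])-np.pi/2)
e=max([B[i]-B[i-1] for i in range(4)],key=np.linalg.norm);print('orange yaw',np.arctan2(e[1],e[0])-np.pi/2)
br=cv2.inRange(ht,(5,50,70),(20,170,255));c=big(br,(345,155,410,245));r=cv2.minAreaRect(c);bp=cv2.boxPoints(r);print('core',r)
i=[np.linalg.norm(bp[k]-bp[k-1]) for k in range(4)];k=int(np.argmin(i));E1=(bp[k]+bp[k-1])/2;E2=(bp[(k+1)%4]+bp[(k+2)%4])/2
W=[onz(t,*p,.065) for p in(E1,E2)];print(np.round(W,4),np.linalg.norm(W[0]-W[1]))
bl=cv2.inRange(ht,(100,120,60),(125,255,255));c=big(bl,(335,160,420,250));r=cv2.minAreaRect(cv2.convexHull(c));B=P([onz(t,*p,.008) for p in cv2.boxPoints(r)]);print('base',np.round(B,4),B.mean(0))
E
python3 m.py
```

```text
isolator corners
[[0.5553 0.3029 0.08  ]
 [0.5252 0.3944 0.08  ]
 [0.4154 0.3607 0.08  ]
 [0.4406 0.2678 0.08  ]] [np.float64(0.12), np.float64(0.0963), np.float64(0.115), np.float64(0.0962)] [0.48412234 0.33145372 0.08      ]
box yaw 0.2977027419338901
bar [0.49316047 0.36411777 0.122     ] [0.47717699 0.29089652 0.122     ] 0.07494547331589703 [0.48516873 0.32750715 0.122     ] 1.3558774641702867
orange ((260.67694091796875, 196.4154052734375), (10.17084789276123, 25.303083419799805), 82.87498474121094) [[0.5303 0.1109 0.192 ]
 [0.533  0.0575 0.192 ]
 [0.5109 0.056  0.192 ]
 [0.5083 0.1092 0.192 ]] [np.float64(0.022), np.float64(0.0535), np.float64(0.0221), np.float64(0.0533)] [0.52062131 0.0834243  0.192     ]
foot near [[0.5005 0.1303 0.    ]
 [0.5058 0.034  0.    ]] 0.09640336911574054 yaw 0.05513268126590187
orange yaw -3.091567471938168
core ((376.305419921875, 200.35520935058594), (69.35255432128906, 24.956157684326172), 70.34617614746094)
[[ 0.5996 -0.1578  0.065 ]
 [ 0.4364 -0.1971  0.065 ]] 0.16785323401746177
base [[ 0.5865 -0.1134  0.008 ]
 [ 0.6109 -0.2039  0.008 ]
 [ 0.4426 -0.2415  0.008 ]
 [ 0.4198 -0.1535  0.008 ]] [ 0.51493829 -0.17806295  0.008     ]
```

Run:
```python
from h import *
jaws_open=jaws.open_gripper
c=[0.485,0.3285]
for y in(1.356,1.356-np.pi):
    q=robot.ik([*c,.2],down(y)); print(y,None if q is None else np.round(q,3))
for nm,p,ys in(('grasp',[.5206,.0834,.2],(.05+np.pi/2,.05-np.pi/2)),('final',[.517,-.178,.3],(.23+np.pi/2,.23-np.pi/2)),('view',[.4,-.35,.35],(-1.9+np.pi/2,-1.9-np.pi/2))):
    for y in ys:
        q=robot.ik(p,down(y)); print(nm,round(y,2),None if q is None else np.round(q,3))
```

```text
1.356 [ 0.532  0.226  1.221 -0.     1.695  0.747]
-1.785592653589793 [ 0.532  0.226  1.221 -0.     1.695 -2.394]
grasp 1.62 [ 0.089  0.06   1.403 -0.     1.679  0.039]
grasp -1.52 None
final 1.8 [-0.399  0.115  1.147 -0.     1.879 -0.629]
final -1.34 [-0.399  0.115  1.147 -0.     1.879  2.512]
view -0.33 [-0.788  0.092  1.072 -0.     1.977  1.112]
view -3.47 [-0.788  0.092  1.072  0.     1.977 -2.03 ]
```

Run:
```python
from h import *
c=[0.485,0.3285]
robot.goto([*c,.2],down(1.356))
robot.move_linear([*c,.095],speed=.12)
jaws.clamp(40); st=readout.sense();print(st['time_s'],st['width'],st['gripper_force'],st['eef_pos'],st['force'])
for y in np.linspace(1.356,.298,5)[1:]:
    robot.goto([*c,.095],down(y)); 
st=readout.sense();print(st['time_s'],st['width'],st['torque'],st['force'],Rn.from_rotvec(st['orientation']).as_matrix()[:,0])
robot.goto([*c,.095],down(.24))
st=readout.sense();print(st['time_s'],st['width'],st['torque'],st['force'],Rn.from_rotvec(st['orientation']).as_matrix()[:,0])
jaws.open_gripper();robot.move_linear([*c,.24],speed=.2)
robot.goto([.5206,.0834,.30],down(1.62))
b=shot('side','s1');a=shot('top','t1')
cv2.imwrite('pics/c1.png',np.hstack([cv2.resize(a['color'][180:270,120:210],(400,400)),cv2.resize(b['color'][130:220,230:320],(400,400))])[:,:,::-1])
print(readout.sense()['time_s'])
```

```text
2.9917 0.012753588499947798 38.98742079734802 [0.48515302 0.32851135 0.0952674 ] [-0.08893051 -0.37407152  1.66137889]
4.425 0.012440313631604286 [ 1.36693826  1.99281459 -0.06155596] [-12.07818844   8.46335793   5.72726068] [ 0.95413667  0.29935961 -0.00265223]
4.675 0.01241867763965142 [1.30805786 1.96411386 0.27110477] [-11.18807292   7.96006471   4.8983916 ] [ 0.96973946  0.24412405 -0.00296959]
7.95
```

View pics/c1.png

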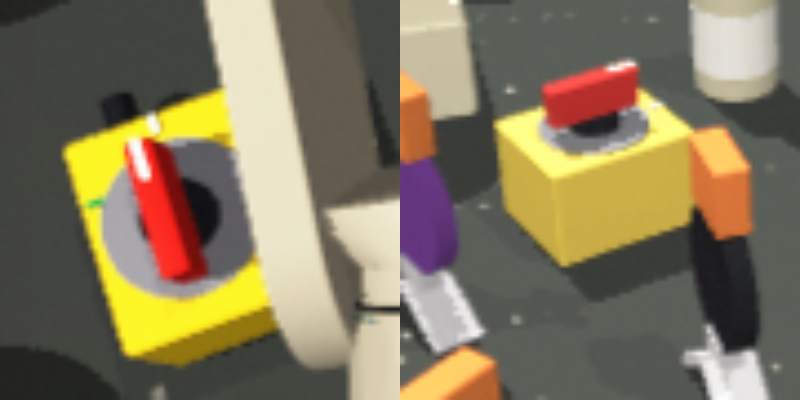

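The handle is at OFF: the bar points at the white tick at (152,122). Next I grasp the gauge and show its face to the side camera.

Run:
```python
from h import *
p=[.5206,.0834]
robot.move_linear([*p,.159],speed=.12)
jaws.clamp(70); st=readout.sense();print(st['time_s'],st['width'],st['gripper_force'],st['force'])
robot.move_linear([*p,.42],speed=.15)
st=readout.sense();print(st['time_s'],st['width'],st['force'])
robot.goto([.4,-.3,.42],down(-.2)); robot.pause(1.2)
b=shot('side','s2');st=readout.sense();print(st['time_s'],st['width'],st['gripper_force'],st['eef_pos'],st['force'])
g=proj(b,[.4,-.3,.42-.08]);print(g)
x,y=int(g[0])-70,int(g[1])-70
x=max(x,0);y=max(y,0);print(x,y)
cv2.imwrite('pics/c2.png',cv2.resize(b['color'][y:y+140,x:x+140],(588,588),interpolation=2)[:,:,::-1])
```

```text
9.875 0.021409222377806576 68.69752407073975 [-0.46721427  0.64736293  2.93156879]
11.7667 0.021062317440417533 [ 0.2737929   1.17491259 -3.16943585]
14.5083 0.02099711518669371 68.75629663467407 [ 0.39999559 -0.29998566  0.42000982] [-0.10593849 -0.58006924 -2.33946174]
[286.62132427 206.15142681]
216 136
```

View pics/c2.png

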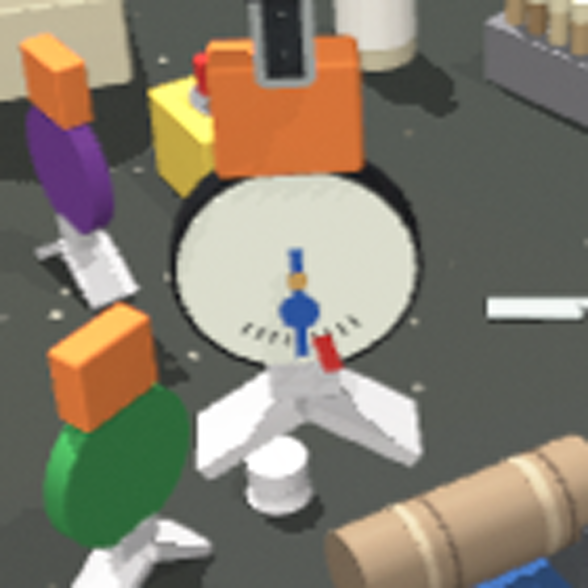

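The face is clear. The pivot is at crop (297,282), the blue pointer hangs to (302,350), and the red mark is at (327,352), to the right and so positive. I measure both angles in the dial plane.

```bash
cat >> h.py <<'E'
def dial(s,c,yaw,up=None,roi=70):
    """angles from plumb of pointer and mark, about gauge x; c = dial centre guess, yaw = gauge yaw"""
    n=np.array([np.cos(yaw),np.sin(yaw),0]);yv=np.array([-n[1],n[0],0])
    h=cv2.cvtColor(s['color'],cv2.COLOR_RGB2HSV)
    def pl(u,v):
        o,d=ray(s,u,v);X=o+d*((np.array(c)+.009*n-o)@n)/(d@n)-np.array(c);return np.array([X@yv,X[2]])
    def pts(m,r):
        P=[pl(u,v) for v,u in np.argwhere(m>0)];P=np.array(P).reshape(-1,2);return P[np.linalg.norm(P,axis=1)<r]
    yel=cv2.inRange(h,(12,70,80),(28,255,255))
    blue=pts(cv2.inRange(h,(100,120,60),(125,255,255)),.055)
    red=pts(cv2.inRange(h,(0,150,90),(6,255,255))|cv2.inRange(h,(172,150,90),(180,255,255)),.065)
    v=np.array(cv2.fitLine(blue.astype(np.float32),cv2.DIST_L2,0,1e-4,1e-4)).ravel()
    d=v[:2]*(-np.sign(v[1]));pa=np.arctan2(d[0],-d[1])
    G=pts(yel,.02);piv=G.mean(0) if len(G) else None
    b0=v[2:4]; base=b0 if piv is None else piv
    rm=red.mean(0)-base
    ma=np.arctan2(rm[0],-rm[1])
    return dict(pointer=pa,mark=ma,diff=ma-pa,pivot=piv,bluec=b0,red=red.mean(0),n=(len(blue),len(red),len(G)),reddist=np.linalg.norm(rm))
E
python3 - <<'E'
from h import *
s=load('s2');print(dial(s,[.4,-.3,.42-.061],-1.77))
E
```

```text
{'pointer': np.float32(-0.0017389813), 'mark': np.float64(0.2763171939321524), 'diff': np.float64(0.2780561752759582), 'pivot': array([ 0.00019324, -0.00504704]), 'bluec': array([ 0.00030171, -0.01884906], dtype=float32), 'red': array([ 0.01063692, -0.04187619]), 'n': (78, 29, 16), 'reddist': np.float64(0.03828128225108169)}
```

```bash
cat >> h.py <<'E'
def tool(V,yaw,roll):
    G=Rn.from_euler('z',yaw)*Rn.from_euler('x',roll)
    T=G*Rn.from_euler('z',np.pi/2)*Rn.from_matrix(np.diag([1,-1,-1.]))
    return np.array(V)+G.apply([0,0,.1656]),T.as_rotvec()
E
python3 - <<'E'
from h import *
V=[.4,-.3,.2544]
robot.goto(*tool(V,-1.77,-.29)); robot.pause(1.3)
s=shot('side','s3');D=np.array(V)+Rn.from_euler('zx',[0,0]).apply([0,0,0])
n=Rn.from_euler('z',-1.77)*Rn.from_euler('x',-.29);c=V+n.apply([0,0,.1046]);print(c)
print(dial(s,c,-1.77),readout.sense()['time_s'])
g=proj(s,c);x,y=int(g[0])-40,int(g[1])-40
cv2.imwrite('pics/c3.png',cv2.resize(s['color'][y:y+80,x:x+80],(560,560),interpolation=2)[:,:,::-1])
for p in [(-2.912,r,h) for r in(0,-.29) for h in(.065,.16)]:
    q=robot.ik(*tool([.517,-.178,p[2]],p[0],p[1]));print(p,q)
E
```

```text
[ 0.4293191  -0.30591897  0.35463231]
{'pointer': np.float32(0.012243824), 'mark': np.float64(-0.026290541430285745), 'diff': np.float64(-0.038534365509918504), 'pivot': array([ 0.00133765, -0.00476945]), 'bluec': array([ 0.00115129, -0.01955903], dtype=float32), 'red': array([ 0.00020337, -0.04790357]), 'n': (73, 13, 17), 'reddist': np.float64(0.043149032277190046)} 16.375
(-2.912, 0, 0.065) [-0.39911933  0.10916376  1.29041556  0.          1.74201333  2.51288067]
(-2.912, 0, 0.16) [-0.39911933  0.12398125  1.08664903  0.          1.93096237  2.51288067]
(-2.912, -0.29, 0.065) [-0.57293315  0.34974006  1.05071799  0.21509439  1.94452959  2.39736985]
(-2.912, -0.29, 0.16) [-0.57293315  0.36582315  0.84294626  0.23682338  2.13138508  2.44540086]
```

View pics/c3.png

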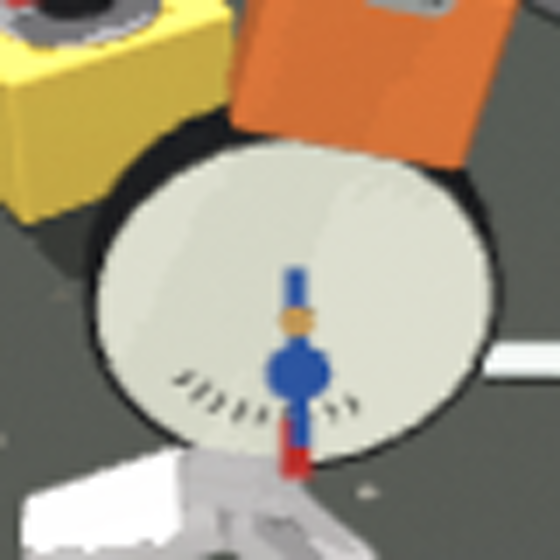

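The pointer lies over the mark, with about 0.02–0.03 rad of overshoot (mark centre x≈296 against pointer x≈300). I'll use a roll of about −0.265 and seat it with force feedback.

```bash
cat > seat.py <<'E'
from h import *
yaw,roll=-2.912,-.265
G=Rn.from_euler('z',yaw)*Rn.from_euler('x',roll)
V=np.array([.517,-.178,.2544])
robot.goto(*tool(V,yaw,roll))
Z=G.apply([0,0,1]);A=np.array([.517,-.178,.065])
off=np.array([0.,0.,.014])
def go(o,sp=.05):
    robot.move_linear(*tool(A+G.apply(o),yaw,roll),speed=sp)
go([0,0,.1],.15);go(off,.08);robot.pause(.5)
F0=np.array(readout.sense()['force'])
print('F0',F0)
for i in range(40):
    f=G.inv().apply(np.array(readout.sense()['force'])-F0)
    print(i,np.round(off*1e3,1),np.round(f,1))
    if f[2]>5 and abs(f[1])<1.5: break
    if abs(f[1])>1.5: off[1]+=np.sign(f[1])*.0006
    if f[2]<5: off[2]-=.001
    elif f[2]>9: off[2]+=.0006
    go(off,.02);robot.pause(.1)
st=readout.sense();print(st['time_s'],off,st['width'],st['gripper_force'],st['force'])
E
python3 seat.py
```

```text
F0 [ 0.02298395 -0.44111106 -3.07238273]
0 [ 0.  0. 14.] [0. 0. 0.]
1 [ 0.  0. 13.] [-0.4 -1.2 -0.1]
2 [ 0.  0. 12.] [-0.5 -0.1 -0.4]
3 [ 0.  0. 11.] [-0.3 -0.3 -0.7]
4 [ 0.  0. 10.] [-0.5 -0.9  0.2]
5 [0. 0. 9.] [-0.2  0.1  0.2]
6 [0. 0. 8.] [-0.1 -0.2  0.1]
7 [0. 0. 7.] [-0.3 -0.  -0.5]
8 [0. 0. 6.] [-0.4 -1.1 -0.4]
9 [0. 0. 5.] [-0.1 -0.2  0.2]
10 [0. 0. 4.] [-0.8  0.4 -0.1]
11 [0. 0. 3.] [ 0.3 -0.4 -0.4]
12 [0. 0. 2.] [ 0.4  0.3 -0.4]
13 [0. 0. 1.] [ 0.2 -0.5  0.8]
14 [ 0.  0. -0.] [-0.3 -0.6  7.3]
25.1083 [ 0.00000000e+00  0.00000000e+00 -3.46944695e-18] 0.021235304854935327 69.67872977256775 [ 0.62193069 -1.67629395  4.08103852]
```

It seated at the predicted height with a balanced force of 7 N. I check with both cameras.

Run:
```python
from h import *
robot.pause(1)
s=shot('side','s4');t=shot('top','t4')
c=np.array([.517,-.178,.065])+(Rn.from_euler('z',-2.912)*Rn.from_euler('x',-.265)).apply([0,0,.1046])
print(dial(s,c,-2.912))
def crop(s,c,h):
    g=proj(s,c);x,y=int(g[0])-h,int(g[1])-h;return cv2.resize(s['color'][y:y+2*h,x:x+2*h],(400,400),interpolation=2)[:,:,::-1]
c2=c-[0,0,.05]
cv2.imwrite('pics/c4.png',np.hstack([crop(s,c,30),crop(s,c2,60)]))
st=readout.sense();print(st['time_s'],st['force'])
```

```text
{'pointer': np.float32(-0.0005476038), 'mark': np.float64(0.15393470917551905), 'diff': np.float64(0.15448231299596965), 'pivot': array([-0.00583657, -0.00733083]), 'bluec': array([-0.00472456, -0.01896658], dtype=float32), 'red': array([-0.00014268, -0.04402721]), 'n': (21, 4, 5), 'reddist': np.float64(0.03713549450001419)}
26.2083 [ 0.93955156 -2.74409942  5.34712586]
```

View pics/c4.png

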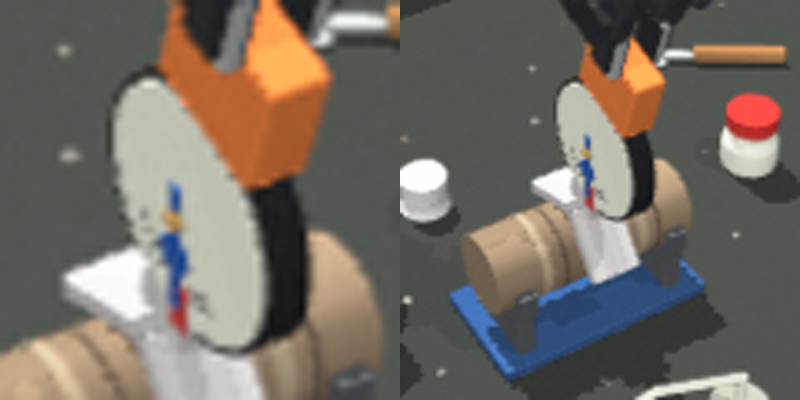

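The gauge is seated astride between the saddles (right panel: foot at about (605,240)). The pointer tip at (175,298) runs onto the red mark at (180,318). This view is too oblique to read finely, so I refine the mark angle from the face-on picture s3, using the exposed red below the pointer tip.

Run:
```python
from h import *
s=load('s3');g=proj(s,[.4293,-.3059,.3546]);x,y=int(g[0])-40,int(g[1])-40
c=s['color'][y:y+80,x:x+80].astype(float)
blu=np.clip((c[...,2]-c[...,0]),0,None); red=np.clip(c[...,0]-np.maximum(c[...,1],c[...,2]),0,None)
for v in range(36,70):
    b=blu[v,34:52];r=red[v,34:50];u=np.arange(34,52)
    b=np.where(b>30,b,0);r=np.where(r>40,r,0)
    print(v,round((b@u)/b.sum(),2) if b.sum() else None, round((r@u[:16])/r.sum(),2) if r.sum() else None,r.astype(int)[4:12] if r.sum() else '')
```

```text
36 None None 
37 None None 
38 41.92 None 
39 41.91 None 
40 41.92 None 
41 41.91 None 
42 41.91 None 
43 41.95 None 
44 None 42.0 [ 0  0  0  0 42  0  0  0]
45 None 42.0 [ 0  0  0 41  0 41  0  0]
46 None 43.0 [ 0  0  0  0  0 41  0  0]
47 None None 
48 42.21 None 
49 42.11 None 
50 42.15 None 
51 42.15 None 
52 42.22 None 
53 42.2 None 
54 42.17 None 
55 42.09 None 
56 42.04 None 
57 42.16 None 
58 42.18 None 
59 42.25 None 
60 42.73 40.0 [ 0  0 82  0  0  0  0  0]
61 42.73 40.0 [ 0  0 86  0  0  0  0  0]
62 42.73 40.0 [ 0  0 90  0  0  0  0  0]
63 42.55 40.0 [ 0  0 90  0  0  0  0  0]
64 None 41.87 [  0   0  86 135 137 137  49   0]
65 None 41.87 [  0   0  89 136 135 140  51   0]
66 None 41.96 [  0   0  93 137 138 141  79   0]
67 None 41.93 [  0   0  86 126 127 130  66   0]
68 None 41.63 [ 0  0 41 62 63 61  0  0]
69 None None
```

The refined mark angle is about 0.27 in tool roll, against the 0.265 that is set. That is well inside the 0.06 tolerance, and the contact force is about 8 N, so I hand in.

```bash
python3 -c "
from h import *
print(hand_in())"
```

```text
the job is handed in; nothing more can be done
None
```

The job is handed in; the call returned no verdict. The isolator is at OFF, and the gripped gauge sits astride the core between the saddles, pressing with about 8 N. I estimate the pointer is within about 0.02 rad of the mark, measured face-on just before seating because the seated view was too oblique to read finely.

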